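Sort the table things after the meal

TASK

Tidy the dining table by putting each thing where its kind belongs: the two wooden napkin rings in the round wooden bowl, the two white shakers standing upright side by side in the square wooden tray, and the spoon lying flat in the long narrow wooden tray, along its length. Leave the two drinking glasses standing where they are.

Things in the scene. Friction and masses are not known exactly. Their poses are not given: they have to be found in the camera images.
- ring_a: Napkin ring of pale wood, a short tube standing on its end: 44 mm outer diameter, 32 mm bore, 25 mm tall, about 25 g. Origin: centre of its underside, z up along its axis. One of two alike.
- ring_b: Napkin ring of pale wood, a short tube standing on its end: 44 mm outer diameter, 32 mm bore, 25 mm tall, about 25 g. Origin: centre of its underside, z up along its axis. One of two alike.
- shaker_a: Table shaker, white glazed body with a domed steel cap, standing upright: round, 40 mm diameter, 85 mm tall (the straight white body is the lower 65 mm), about 130 g. Origin: centre of its underside, z up. One of two alike.
- shaker_b: Table shaker, white glazed body with a domed steel cap, standing upright: round, 40 mm diameter, 85 mm tall (the straight white body is the lower 65 mm), about 130 g. Origin: centre of its underside, z up. One of two alike.
- spoon: Steel spoon lying on the table, 140 mm long and up to 10 mm high, about 50 g. Its straight handle is a bar 12 mm wide and 8 mm thick, from 70 mm behind the origin to 34 mm ahead of it; its round bowl is 36 mm across and lies from 34 to 70 mm ahead. Origin: on the underside at mid-length, on the handle; x along the spoon towards its bowl, z up. It balances near the origin.
- bowl: Round bowl of pale wood, fixed to the table: 180 mm across the rim, 150 mm across the foot, 45 mm tall, wall 5 mm, flat inner floor 6 mm above the table and about 140 mm across. Origin: centre of its underside, z up.
- shaker_tray: Square open tray of pale wood, fixed to the table: 126 mm by 126 mm outside, rim 25 mm high, walls 5 mm (116 mm by 116 mm inside), inner floor 5 mm above the table. Origin: centre of its underside; x and y along its sides, z up.
- spoon_tray: Long narrow open tray of pale wood, fixed to the table: 180 mm along its y axis by 90 mm along its x axis outside, rim 30 mm high, walls 5 mm (170 mm by 80 mm inside), inner floor 5 mm above the table. Origin: centre of its underside, z up.
- glass_a: Green-tinted drinking glass, open top, standing: 60 mm across the rim, 85 mm tall, about 220 g. Not part of the sorting: it stays where it stands. Origin: centre of its underside, z up.
- glass_b: Green-tinted drinking glass, open top, standing: 60 mm across the rim, 85 mm tall, about 220 g. Not part of the sorting: it stays where it stands. Origin: centre of its underside, z up.
Things that resemble listed ones, but are neither listed nor needed, are in the scene too. Of the things that look like the spoon, take the one that is nearest to the robot's base at the start.

How it is judged:
By the outcome, as a careful person would: the job done as asked, in the order asked, and still so for the second after the job is handed in, with the robot touching nothing.
It also fails if it takes over 128 s, if anything falls off the work surface, if the arm or the gripper's body presses on something with over 40 N, if the wrist force passes 120 N, or if a joint passes its speed limit or range.

ROBOT

A 7-joint arm with a two-finger parallel gripper is mounted at the origin on the work surface. World frame = base frame: x ahead of the robot, y to its left, z up, the work surface at z = 0. Lengths are in m, angles in rad, forces in N, time in s.
With the tool pointing down it reaches from about 0.4 to 0.875 m from the base axis. Payload 19.3 kg.
Tool frame: the origin (TCP) lies midway between the tips of the shut fingers; the grasp point (between the pads) lies bot.pinch_z behind it (bot.pinch_z is the distance from the TCP to the grasp point, in m); z points along the fingers, y is the line along which they close (so a half turn about z gives the same grasp; the last joint's range is limited). The gripper opens to 85 mm and grips with 20 to 120 N. Pads are 22 mm wide; open, the fingers measure 114 mm over their backs; the gripper's body (76 mm by 85 mm) begins 54 mm behind the grasp point. The pads swing forward as they close: fully open they stand 13 mm farther back than shut.
Start: joints at [-1.312, 0.521, -0.036, 1.599, 0.021, 1.021, -0.113], TCP at [0.202, 0.592, 0.231] pointing down, gripper open.
Joint ranges: [-2.91, 2.91], [-0.3, 2.13], [-1.5, 1.42], [0.17, 2.43], [-1.26, 4.41], [0.16, 1.93], [-2.52, 2.52]. Speed limits (rad/s): [1.89, 1.89, 2.39, 2.39, 3.01, 3.01, 3.01].

INTERFACE

Orientations are given as [roll, pitch, yaw] about the fixed x, y, z axes, in that order (R = Rz(yaw) Ry(pitch) Rx(roll)).
In Python, from workcell import readout, grab_frame, camera_info, workorder, bot gives the robot as it stands. The module is installed in compiled form; this text tells all that it offers.
- The arm moves only by the tool drive_tool, never from a script. Its argument "targets" is a list of rows, each an object of numbers: "dx", "dy", "dz": the shift along the tool's x, y, z as a fraction of full scale; "yaw": the turn about the tool's z as a fraction of full scale; "fingers": the closure, from 0 (fully open) to 1 (shut). In form: [{"dx": .., "dy": .., "dz": .., "yaw": .., "fingers": ..}, ...]. A call has 1 to 20 rows; each row shifts and turns the commanded pose from where the row before left it, along the tool's axes as they then stand; what a row does not reach is not made up. Full scale, the value 1, is 0.1 m for a shift and 90 degrees for a turn. A row lasts 1/10 s, in which the tool goes at most 50 mm and 8.59 degrees, less where a joint would pass 70% of its speed; a pose out of reach is approached as far as the arm can. A call with a number of a shift or a turn outside -1 to 1 is refused whole. A call with a gripper value outside its range is refused whole. The fingers move at their own pace and stop on an object; "squeeze" is the grip in N (left out, the last holds). Time passes only in rows, so rows that do not move let the fingers close. It gives the time, the measured TCP pose, the force, the opening and the grip force at its end, in the units of the state.
- readout.observe(): the state, without advancing time (a new reading comes with each control period).
- grab_frame(name): name is "scene" or "top"; returns the picture (400x640x3 uint8, blue, green, red); there is no depth.
- camera_info(name): a dict with "fx", "fy", "cx", "cy" (pixels), "T" (4x4, takes a point from camera to world coordinates). Camera axes: x right, y up, looking along -z (the intrinsics and any distortion apply to the point x, -y, -z); pixel columns grow to the right and rows downward; lengths in m; the calibration is good to about 2 mm. A picture is of the moment at which its call begins. camera_info takes no time and is no camera call.
- workorder.job_done(): hands the job in; it is judged then, once.
The state is a dict: "clock": time; "qpos": joint angles; "qd": joint speeds; "joint_efforts": joint torques, N m; "position": TCP position; "tool_rot": TCP orientation; "force": force on the tool from outside, world axes, zero at the start; "moment": the same for the moment, N m; "grip_width": finger opening in m; "finger_force": force on a finger pad.
Only numpy, scipy, OpenCV 4.12 (cv2) and the standard library are available. Lean on these libraries where they do the work, as an engineer would, in place of code of your own. Each camera call takes 0.05 s, during which the arm holds its last target. There are 200 camera calls.

## Working session

There is one attempt and no reset: what is moved stays moved. The work goes in short steps, Python scripts to look and compute and a tool call to move; the robot and the scene stay as the last step left them, time stands still between calls to the robot, and variables do not carry over. Pictures are saved under pics/ and viewed, at most 14 in all, crops included, and the job is handed in when it is done.

Besides the shell and the picture viewer there is one more tool, called after "Request:" in YAML: its name, and indented under it one key for each argument. drive_tool: Moves the arm, as the interface text tells. Shift numbers are shares of 0.1 m and turn numbers shares of 90 degrees, none past 1 either way. Its arguments: {"type":"object","properties":{"targets":{"type":"array","items":{"type":"object","properties":{"dx":{"type":"number","minimum":-1,"maximum":1},"dy":{"type":"number","minimum":-1,"maximum":1},"dz":{"type":"number","minimum":-1,"maximum":1},"yaw":{"type":"number","minimum":-1,"maximum":1},"fingers":{"type":"number"}}}},"squeeze":{"type":"number"}},"required":["targets"]}

```bash
mkdir -p pics
python3 - <<'E'
from workcell import readout, grab_frame, camera_info, bot
import cv2
for n in("top","scene"):
    cv2.imwrite(f"pics/{n}0.png",grab_frame(n)); print(n,camera_info(n))
print(readout.observe(),bot.pinch_z)
E
```

```text
top {'fx': 519.0983460098979, 'fy': 519.0983460098979, 'cx': 313.2077862927185, 'cy': 202.72903367486506, 'T': array([[ 0.02929242,  0.99829435, -0.05050098,  0.53481898],
       [-0.99955586,  0.02897753, -0.00695634, -0.00851852],
       [-0.00548109,  0.05068232,  0.99869979,  1.41735215],
       [ 0.        ,  0.        ,  0.        ,  1.        ]])}
scene {'fx': 376.98793865005524, 'fy': 376.98793865005524, 'cx': 313.3637503728884, 'cy': 200.66737208695983, 'T': array([[-0.64454272, -0.57598428,  0.50279896,  1.05379614],
       [ 0.76454147, -0.48003767,  0.43016297,  0.39608112],
       [-0.00640467,  0.66166907,  0.74976865,  0.70463244],
       [ 0.        ,  0.        ,  0.        ,  1.        ]])}
{'clock': 0.1, 'qpos': array([-1.31216675,  0.52198043, -0.0362745 ,  1.59995216,  0.02122465,
        1.02111038, -0.11280042]), 'qd': array([-1.89413179e-03, -2.00530001e-03, -6.53121435e-05, -1.94009676e-03,
       -8.04326954e-05, -2.61336878e-04,  7.22058521e-04]), 'joint_efforts': array([ 5.17014603e-03, -9.28493643e+01,  1.98519856e+00, -3.70537627e+01,
        1.83355721e-02,  5.33653074e-03, -7.42743987e-05]), 'position': array([0.20180369, 0.59119745, 0.23076726]), 'tool_rot': array([-3.14053417e+00,  1.22339757e-04,  2.81271876e+00]), 'force': array([ 0.62248377, -0.37933637, -0.24519238]), 'moment': array([-0.04393353,  0.00773868,  0.00265199]), 'finger_force': 0.0, 'grip_width': 0.0852424214082824} 0.0187
```

View pics/top0.png

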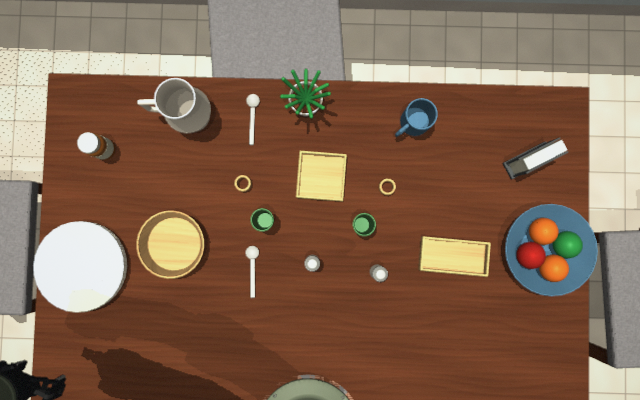

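View pics/scene0.png

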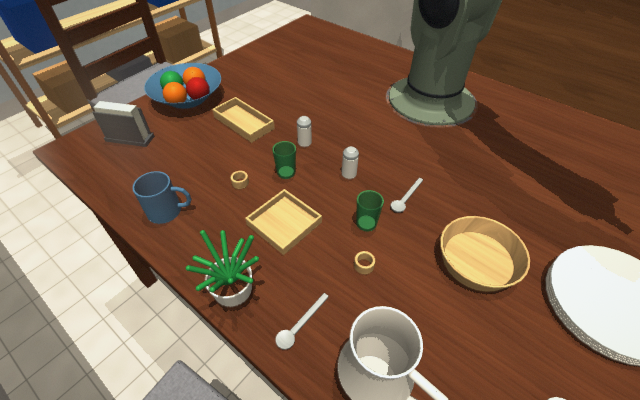

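The top picture shows +x up and +y left.
- **Spoon-like things:** near spoon at (252,270) and far spoon at (252,118). The near one is closest to the base (about (310,400)), so I choose that.
- **Rings:** (243,183) and (388,187).
- **Shakers:** (312,263) and (380,272). The brown and white mill at (95,145) is a lookalike, so I leave it out.
- **Glasses:** (262,220) and (364,225).
- **Targets:** bowl (171,244), square tray (322,176), long tray (455,257).

Next I check these in one close crop.

```bash
cat > h.py <<'E'
import numpy as np, cv2
from workcell import readout, grab_frame, camera_info
def ray(n,u,v,z):
    c=camera_info(n);T=c["T"]
    d=T[:3,:3]@np.array([(u-c["cx"])/c["fx"],-(v-c["cy"])/c["fy"],-1.])
    return T[:3,3]+d*(z-T[2,3])/d[2]
def proj(n,p):
    c=camera_info(n);T=c["T"];q=T[:3,:3].T@(np.asarray(p)-T[:3,3])
    return np.array([c["cx"]+c["fx"]*q[0]/-q[2],c["cy"]-c["fy"]*q[1]/-q[2]])
def to_tool(dxyz,yaw):  # world shift -> tool shift in full scale units
    c,s=np.cos(yaw),np.sin(yaw);x,y,z=dxyz
    return np.round(np.array([c*x+s*y,s*x-c*y,-z])/.1,3)
E
python3 - <<'E'
from h import *
im=cv2.imread("pics/top0.png")
cv2.imwrite("pics/crop0.png",cv2.resize(im[140:310,130:500],None,fx=2.16,fy=2.16,interpolation=cv2.INTER_CUBIC))
for n,u,v,z in [("ringL",243,183,.025),("ringR",388,187,.025),("shL",312,263,.085),("shR",380,272,.085),("glL",262,220,.085),("bowl",171,244,.045),("sq",322,176,.025),("long",455,257,.03),("spB",252,253,.005),("spE",253,297,.005)]:
    print(n,ray("top",u,v,z)[:2].round(3), np.hypot(*ray("top",u,v,z)[:2]).round(3))
E
```

```text
ringL [0.653 0.192] 0.68
ringR [ 0.653 -0.199] 0.683
shL [ 0.448 -0.001] 0.448
shR [ 0.43  -0.175] 0.464
glL [0.554 0.131] 0.569
bowl [0.484 0.373] 0.611
sq [ 0.678 -0.02 ] 0.678
long [ 0.472 -0.38 ] 0.605
spB [0.465 0.163] 0.493
spE [0.347 0.156] 0.38
```

View pics/crop0.png

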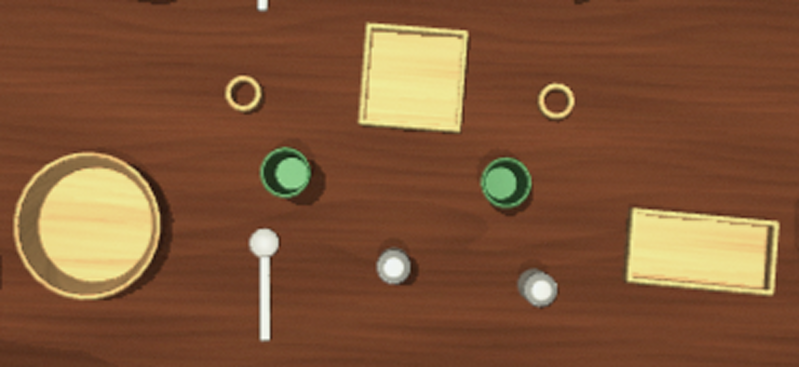

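The crop confirms the near spoon, crop (264,285), with its bowl pointing away from the base. It also shows two plain rings at (243,93) and (556,101), and two steel-capped shakers at (394,267) and (541,289). The mill isn't one of them.

Run:
```python
from h import *
f=lambda p:(130+p[0]/2.16,140+p[1]/2.16)
im=cv2.imread("pics/top0.png"); hsv=cv2.cvtColor(im,cv2.COLOR_BGR2HSV)
wood=((hsv[...,0]>15)&(hsv[...,0]<35)&(hsv[...,2]>110)).astype(np.uint8)
for n,(u,v),z in [("ringL",(243,183),.025),("ringR",(388,187),.025)]:
    m=np.zeros_like(wood);m[v-15:v+15,u-15:u+15]=wood[v-15:v+15,u-15:u+15]
    c,r=cv2.minEnclosingCircle(cv2.findNonZero(m)); print(n,c,r,ray("top",*c,z)[:2].round(4))
for n,p in [("shL",(394,267)),("shR",(541,289))]: print(n,ray("top",*f(p),.085)[:2].round(4))
for n,cs,z in [("sq",[(368,23),(467,31),(460,131),(359,123)],.025),("long",[(631,208),(778,222),(774,294),(627,281)],.03)]:
    P=np.array([ray("top",*f(p),z)[:2] for p in cs]); e=P[1]-P[0];e2=P[2]-P[3]
    print(n,P.mean(0).round(4),np.linalg.norm(e),np.linalg.norm(P[2]-P[1]),[np.degrees(np.arctan2(*a)) for a in((e[0],-e[1]),(e2[0],-e2[1]))])
B=ray("top",*f((87,225)),.045);print("bowl",B[:2])
m=((hsv[...,1]<60)&(hsv[...,2]>120)).astype(np.uint8);m[:243]=0;m[300:]=0;m[:,:243]=0;m[:,262:]=0
pts=cv2.findNonZero(m).reshape(-1,2)
h=pts[pts[:,1]>262].astype(np.float32);l=cv2.fitLine(h,cv2.DIST_L2,0,.01,.01).ravel()
print("spoon rows",pts[:,1].min(),pts[:,1].max())
L=lambda v:(l[2]+(v-l[3])*l[0]/l[1],v)
a=ray("top",*L(pts[:,1].min()-.5),.005);b=ray("top",*L(pts[:,1].max()+.5),.005)
print("spoon",a,b,((a+b)/2).round(4),np.linalg.norm(a-b),np.degrees(np.arctan2((a-b)[1],(a-b)[0])))
# scene checks
s=cv2.imread("pics/scene0.png")
for p in [(.4480,-.001),(.427,-.175)]:
    for z in(0,.085):
        cv2.drawMarker(s,tuple(int(round(x)) for x in proj("scene",(*p,z))),(0,0,255),0,6,1)
for p in [(.653,.192),(.653,-.199)]:
    for z in(0,.025):
        a=[proj("scene",(p[0]+.022*np.cos(t),p[1]+.022*np.sin(t),z)) for t in np.linspace(0,6.28,30)]
        cv2.polylines(s,[np.int32(np.round(a))],True,(0,0,255),1)
cv2.imwrite("pics/ov.png",cv2.resize(s[100:290,220:460],None,fx=3,fy=3))
```

```text
ringL (242.1125030517578, 182.8125) 8.402349472045898 [0.6534 0.1941]
ringR (386.9385986328125, 186.32455444335938) 8.377412796020508 [ 0.6551 -0.1956]
shL [ 0.4465 -0.0018]
shR [ 0.4258 -0.176 ]
sq [ 0.679  -0.0188] 0.12408598141886007 0.12540128462307104 [np.float64(-3.0170141816854232), np.float64(-2.876435885840596)]
long [ 0.4734 -0.3803] 0.18150443419217074 0.0884084863225936 [np.float64(-3.7582469705384742), np.float64(-3.3344554888255415)]
bowl [0.48375583 0.37507878]
spoon rows 246 297
spoon [0.48520017 0.16416282 0.005     ] [0.34524382 0.15894337 0.005     ] [0.4152 0.1616 0.005 ] 0.14005364797837294 2.1357666133950053
```

View pics/ov.png

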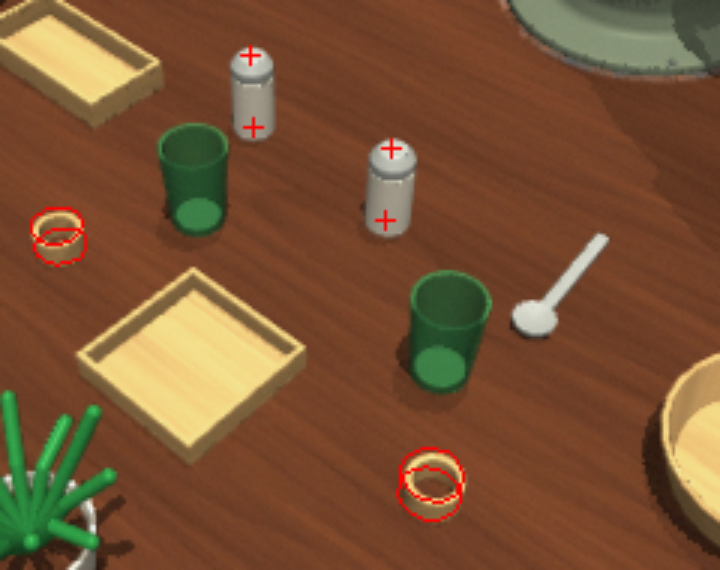

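The model circles and points match the scene picture to about 2–3 mm, so the positions are good. Plan:
1. Turn the tool to yaw 90°, so tool x = +y, tool y = +x and tool z = down.
2. Work in the order rings, shakers, spoon.

Request:
drive_tool:
  targets:
    - {"yaw": 0.079,"fingers": 0}
    - {"yaw": 0.079}
    - {"yaw": 0.079}
    - {"yaw": 0.079}
    - {"yaw": 0.079}
    - {"yaw": 0.079}
    - {"yaw": 0.079}
    - {"yaw": 0.079}
    - {"yaw": 0.079}
    - {"yaw": 0.08}
    - {}
  squeeze: 30

```text
invalid input
```

Request:
drive_tool:
  targets:
    - {"dx": -0.265,"dy": 0.3}
    - {"dx": -0.265,"dy": 0.3}
    - {"dx": -0.265,"dy": 0.3}
    - {"dx": -0.265,"dy": 0.3}
    - {"dx": -0.265,"dy": 0.3}
    - {"dx": -0.265,"dy": 0.3}
    - {"dx": -0.265,"dy": 0.3}
    - {"dx": -0.265,"dy": 0.3}
    - {"dx": -0.265,"dy": 0.3}
    - {"dx": -0.265,"dy": 0.3}
    - {"dx": -0.265,"dy": 0.3}
    - {"dx": -0.265,"dy": 0.3}
    - {"dx": -0.265,"dy": 0.3}
    - {"dx": -0.265,"dy": 0.3}
    - {"dx": -0.26,"dy": 0.316}
    - {}
    - {}

```text
invalid input
```

Request:
drive_tool:
  targets:
    - {"dx": 0,"dy": 0,"dz": 0,"yaw": 0.079,"fingers": 0}
    - {"dx": 0,"dy": 0,"dz": 0,"yaw": 0.079,"fingers": 0}
    - {"dx": 0,"dy": 0,"dz": 0,"yaw": 0.079,"fingers": 0}
    - {"dx": 0,"dy": 0,"dz": 0,"yaw": 0.079,"fingers": 0}
    - {"dx": 0,"dy": 0,"dz": 0,"yaw": 0.079,"fingers": 0}
    - {"dx": 0,"dy": 0,"dz": 0,"yaw": 0.079,"fingers": 0}
    - {"dx": 0,"dy": 0,"dz": 0,"yaw": 0.079,"fingers": 0}
    - {"dx": 0,"dy": 0,"dz": 0,"yaw": 0.079,"fingers": 0}
    - {"dx": 0,"dy": 0,"dz": 0,"yaw": 0.079,"fingers": 0}
    - {"dx": 0,"dy": 0,"dz": 0,"yaw": 0.08,"fingers": 0}
    - {"dx": 0,"dy": 0,"dz": 0,"yaw": 0,"fingers": 0}
  squeeze: 30

```text
clock: 1.2
position: [0.2016, 0.5914, 0.2309]
tool_rot: [3.142, 0.001, 1.568]
force: [-0.6, -0.2, -0.4]
grip_width: 0.0853
finger_force: 0.0
```

Request:
drive_tool:
  targets:
    - {"dx": -0.33,"dy": 0.375,"dz": 0,"yaw": 0,"fingers": 0}
    - {"dx": -0.33,"dy": 0.375,"dz": 0,"yaw": 0,"fingers": 0}
    - {"dx": -0.33,"dy": 0.375,"dz": 0,"yaw": 0,"fingers": 0}
    - {"dx": -0.33,"dy": 0.375,"dz": 0,"yaw": 0,"fingers": 0}
    - {"dx": -0.33,"dy": 0.375,"dz": 0,"yaw": 0,"fingers": 0}
    - {"dx": -0.33,"dy": 0.375,"dz": 0,"yaw": 0,"fingers": 0}
    - {"dx": -0.33,"dy": 0.375,"dz": 0,"yaw": 0,"fingers": 0}
    - {"dx": -0.33,"dy": 0.375,"dz": 0,"yaw": 0,"fingers": 0}
    - {"dx": -0.33,"dy": 0.375,"dz": 0,"yaw": 0,"fingers": 0}
    - {"dx": -0.33,"dy": 0.375,"dz": 0,"yaw": 0,"fingers": 0}
    - {"dx": -0.33,"dy": 0.375,"dz": 0,"yaw": 0,"fingers": 0}
    - {"dx": -0.34,"dy": 0.39,"dz": 0,"yaw": 0,"fingers": 0}
    - {"dx": 0,"dy": 0,"dz": 0,"yaw": 0,"fingers": 0}
    - {"dx": 0,"dy": 0,"dz": 0,"yaw": 0,"fingers": 0}

```text
clock: 2.6
position: [0.6522, 0.194, 0.2306]
tool_rot: [-3.141, 0.0, 1.571]
force: [0.5, 0.2, 0.1]
grip_width: 0.0856
finger_force: 0.0
```

Request:
drive_tool:
  targets:
    - {"dx": 0,"dy": 0.012,"dz": 0.35,"yaw": 0,"fingers": 0}
    - {"dx": 0,"dy": 0,"dz": 0.35,"yaw": 0,"fingers": 0}
    - {"dx": 0,"dy": 0,"dz": 0.35,"yaw": 0,"fingers": 0}
    - {"dx": 0,"dy": 0,"dz": 0.35,"yaw": 0,"fingers": 0}
    - {"dx": 0,"dy": 0,"dz": 0.35,"yaw": 0,"fingers": 0}
    - {"dx": 0,"dy": 0,"dz": 0.25,"yaw": 0,"fingers": 0}
    - {"dx": 0,"dy": 0,"dz": 0.15,"yaw": 0,"fingers": 0}
    - {"dx": 0,"dy": 0,"dz": 0.1,"yaw": 0,"fingers": 0}
    - {"dx": 0,"dy": 0,"dz": 0,"yaw": 0,"fingers": 0}
    - {"dx": 0,"dy": 0,"dz": 0,"yaw": 0,"fingers": 1}
    - {"dx": 0,"dy": 0,"dz": 0,"yaw": 0,"fingers": 1}
    - {"dx": 0,"dy": 0,"dz": 0,"yaw": 0,"fingers": 1}
    - {"dx": 0,"dy": 0,"dz": 0,"yaw": 0,"fingers": 1}
    - {"dx": 0,"dy": 0,"dz": 0,"yaw": 0,"fingers": 1}
    - {"dx": 0,"dy": 0,"dz": 0,"yaw": 0,"fingers": 1}
    - {"dx": 0,"dy": 0,"dz": 0,"yaw": 0,"fingers": 1}

```text
clock: 4.2
position: [0.6535, 0.1956, 0.0075]
tool_rot: [3.14, -0.001, 1.57]
force: [-2.3, -0.9, 8.5]
grip_width: 0.0423
finger_force: 29.7
```

Request:
drive_tool:
  targets:
    - {"dx": 0,"dy": 0,"dz": -0.3,"yaw": 0,"fingers": 1}
    - {"dx": 0,"dy": 0,"dz": -0.4,"yaw": 0,"fingers": 1}
    - {"dx": 0,"dy": 0,"dz": -0.35,"yaw": 0,"fingers": 1}
    - {"dx": 0.3,"dy": -0.24,"dz": 0,"yaw": 0,"fingers": 1}
    - {"dx": 0.3,"dy": -0.24,"dz": 0,"yaw": 0,"fingers": 1}
    - {"dx": 0.3,"dy": -0.24,"dz": 0,"yaw": 0,"fingers": 1}
    - {"dx": 0.3,"dy": -0.24,"dz": 0,"yaw": 0,"fingers": 1}
    - {"dx": 0.3,"dy": -0.24,"dz": 0,"yaw": 0,"fingers": 1}
    - {"dx": 0.3,"dy": -0.24,"dz": 0,"yaw": 0,"fingers": 1}
    - {"dx": 0.27,"dy": -0.25,"dz": 0,"yaw": 0,"fingers": 1}
    - {"dx": 0,"dy": 0,"dz": 0,"yaw": 0,"fingers": 1}
    - {"dx": 0,"dy": 0,"dz": 0,"yaw": 0,"fingers": 1}

```text
clock: 5.4
position: [0.4837, 0.4032, 0.1117]
tool_rot: [3.141, -0.0, 1.572]
force: [0.7, -1.2, -0.1]
grip_width: 0.0419
finger_force: 31.1
```

Request:
drive_tool:
  targets:
    - {"dx": 0,"dy": 0,"dz": 0.3,"yaw": 0,"fingers": 1}
    - {"dx": 0,"dy": 0,"dz": 0.3,"yaw": 0,"fingers": 1}
    - {"dx": 0,"dy": 0,"dz": 0.2,"yaw": 0,"fingers": 1}
    - {"dx": 0,"dy": 0,"dz": 0.1,"yaw": 0,"fingers": 1}
    - {"dx": 0,"dy": 0,"dz": 0.045,"yaw": 0,"fingers": 1}
    - {"dx": 0,"dy": 0,"dz": 0,"yaw": 0,"fingers": 1}
    - {"dx": 0,"dy": 0,"dz": 0,"yaw": 0,"fingers": 0.3}
    - {"dx": 0,"dy": 0,"dz": 0,"yaw": 0,"fingers": 0.3}
    - {"dx": 0,"dy": 0,"dz": 0,"yaw": 0,"fingers": 0.3}
    - {"dx": 0,"dy": 0,"dz": 0,"yaw": 0,"fingers": 0.3}
    - {"dx": 0,"dy": 0,"dz": -0.15,"yaw": 0,"fingers": 0.3}
    - {"dx": 0,"dy": 0,"dz": -0.3,"yaw": 0,"fingers": 0.3}
    - {"dx": 0,"dy": 0,"dz": -0.4,"yaw": 0,"fingers": 0.3}
    - {"dx": 0,"dy": 0,"dz": -0.4,"yaw": 0,"fingers": 0}
    - {"dx": 0,"dy": 0,"dz": 0,"yaw": 0,"fingers": 0}

```text
clock: 6.9
position: [0.4863, 0.4039, 0.1482]
tool_rot: [3.136, -0.006, 1.57]
force: [0.3, 0.1, -0.7]
grip_width: 0.0852
finger_force: 0.0
```

Request:
drive_tool:
  targets:
    - {"dx": -0.4,"dy": 0.114,"dz": -0.05,"yaw": 0,"fingers": 0}
    - {"dx": -0.4,"dy": 0.114,"dz": 0,"yaw": 0,"fingers": 0}
    - {"dx": -0.4,"dy": 0.114,"dz": 0,"yaw": 0,"fingers": 0}
    - {"dx": -0.4,"dy": 0.114,"dz": 0,"yaw": 0,"fingers": 0}
    - {"dx": -0.4,"dy": 0.114,"dz": 0,"yaw": 0,"fingers": 0}
    - {"dx": -0.4,"dy": 0.114,"dz": 0,"yaw": 0,"fingers": 0}
    - {"dx": -0.4,"dy": 0.114,"dz": 0,"yaw": 0,"fingers": 0}
    - {"dx": -0.4,"dy": 0.114,"dz": 0,"yaw": 0,"fingers": 0}
    - {"dx": -0.4,"dy": 0.114,"dz": 0,"yaw": 0,"fingers": 0}
    - {"dx": -0.4,"dy": 0.114,"dz": 0,"yaw": 0,"fingers": 0}
    - {"dx": -0.4,"dy": 0.114,"dz": 0,"yaw": 0,"fingers": 0}
    - {"dx": -0.4,"dy": 0.114,"dz": 0,"yaw": 0,"fingers": 0}
    - {"dx": -0.4,"dy": 0.114,"dz": 0,"yaw": 0,"fingers": 0}
    - {"dx": -0.4,"dy": 0.114,"dz": 0,"yaw": 0,"fingers": 0}
    - {"dx": -0.39,"dy": 0.114,"dz": 0,"yaw": 0,"fingers": 0}
    - {"dx": 0,"dy": 0,"dz": 0,"yaw": 0,"fingers": 0}
    - {"dx": 0,"dy": 0,"dz": 0,"yaw": 0,"fingers": 0}
    - {"dx": 0,"dy": 0,"dz": 0,"yaw": 0,"fingers": 0}

```text
clock: 8.7
position: [0.6548, -0.1954, 0.1472]
tool_rot: [3.141, -0.001, 1.571]
force: [0.1, 0.3, -0.4]
grip_width: 0.0853
finger_force: 0.0
```

Run:
```python
from h import *
cv2.imwrite("pics/top1.png",grab_frame("top")); o=readout.observe(); print(o["position"],o["qpos"].round(2))
```

```text
[ 0.65486737 -0.19519165  0.14719226] [ 0.02  0.73  0.31  1.52 -0.25  0.94  0.4 ]
```

View pics/top1.png

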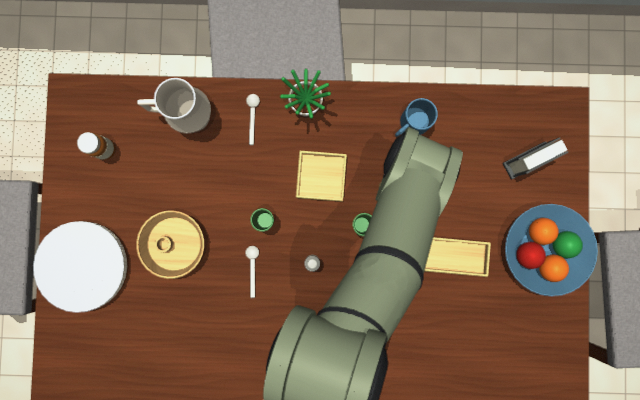

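The picture shows ring 1 standing in the bowl at (164,243), with the glasses, shaker and spoon unmoved. Next is ring 2.

Request:
drive_tool:
  targets:
    - {"dx": 0,"dy": 0,"dz": 0.35,"yaw": 0,"fingers": 0}
    - {"dx": 0,"dy": 0,"dz": 0.35,"yaw": 0,"fingers": 0}
    - {"dx": 0,"dy": 0,"dz": 0.3,"yaw": 0,"fingers": 0}
    - {"dx": 0,"dy": 0,"dz": 0.2,"yaw": 0,"fingers": 0}
    - {"dx": 0,"dy": 0,"dz": 0.1,"yaw": 0,"fingers": 0}
    - {"dx": 0,"dy": 0,"dz": 0.08,"yaw": 0,"fingers": 0}
    - {"dx": 0,"dy": 0,"dz": 0,"yaw": 0,"fingers": 0}
    - {"dx": 0,"dy": 0,"dz": 0,"yaw": 0,"fingers": 1}
    - {"dx": 0,"dy": 0,"dz": 0,"yaw": 0,"fingers": 1}
    - {"dx": 0,"dy": 0,"dz": 0,"yaw": 0,"fingers": 1}
    - {"dx": 0,"dy": 0,"dz": 0,"yaw": 0,"fingers": 1}
    - {"dx": 0,"dy": 0,"dz": 0,"yaw": 0,"fingers": 1}
    - {"dx": 0,"dy": 0,"dz": 0,"yaw": 0,"fingers": 1}
    - {"dx": 0,"dy": 0,"dz": 0,"yaw": 0,"fingers": 1}

```text
clock: 10.15
position: [0.6552, -0.1967, 0.0099]
tool_rot: [3.141, 0.0, 1.57]
force: [-2.5, 1.0, 8.7]
grip_width: 0.043
finger_force: 29.2
```

Request:
drive_tool:
  targets:
    - {"dx": 0,"dy": 0,"dz": -0.3,"yaw": 0,"fingers": 1}
    - {"dx": 0,"dy": 0,"dz": -0.4,"yaw": 0,"fingers": 1}
    - {"dx": 0,"dy": 0,"dz": -0.4,"yaw": 0,"fingers": 1}
    - {"dx": 0,"dy": 0,"dz": -0.3,"yaw": 0,"fingers": 1}
    - {"dx": 0.385,"dy": -0.122,"dz": 0,"yaw": 0,"fingers": 1}
    - {"dx": 0.385,"dy": -0.122,"dz": 0,"yaw": 0,"fingers": 1}
    - {"dx": 0.385,"dy": -0.122,"dz": 0,"yaw": 0,"fingers": 1}
    - {"dx": 0.385,"dy": -0.122,"dz": 0,"yaw": 0,"fingers": 1}
    - {"dx": 0.385,"dy": -0.122,"dz": 0,"yaw": 0,"fingers": 1}
    - {"dx": 0.385,"dy": -0.122,"dz": 0,"yaw": 0,"fingers": 1}
    - {"dx": 0.385,"dy": -0.122,"dz": 0,"yaw": 0,"fingers": 1}
    - {"dx": 0.385,"dy": -0.122,"dz": 0,"yaw": 0,"fingers": 1}
    - {"dx": 0.385,"dy": -0.122,"dz": 0,"yaw": 0,"fingers": 1}
    - {"dx": 0.385,"dy": -0.122,"dz": 0,"yaw": 0,"fingers": 1}
    - {"dx": 0.385,"dy": -0.122,"dz": 0,"yaw": 0,"fingers": 1}
    - {"dx": 0.385,"dy": -0.122,"dz": 0,"yaw": 0,"fingers": 1}
    - {"dx": 0.385,"dy": -0.122,"dz": 0,"yaw": 0,"fingers": 1}
    - {"dx": 0.38,"dy": -0.122,"dz": 0,"yaw": 0,"fingers": 1}
    - {"dx": 0,"dy": 0,"dz": 0,"yaw": 0,"fingers": 1}
    - {"dx": 0,"dy": 0,"dz": 0,"yaw": 0,"fingers": 1}

```text
clock: 12.15
position: [0.4839, 0.3426, 0.149]
tool_rot: [3.141, -0.0, 1.572]
force: [0.5, -1.2, -0.4]
grip_width: 0.0431
finger_force: 30.7
```

Request:
drive_tool:
  targets:
    - {"dx": 0,"dy": 0,"dz": 0.35,"yaw": 0,"fingers": 1}
    - {"dx": 0,"dy": 0,"dz": 0.35,"yaw": 0,"fingers": 1}
    - {"dx": 0,"dy": 0,"dz": 0.3,"yaw": 0,"fingers": 1}
    - {"dx": 0,"dy": 0,"dz": 0.2,"yaw": 0,"fingers": 1}
    - {"dx": 0,"dy": 0,"dz": 0.1,"yaw": 0,"fingers": 1}
    - {"dx": 0,"dy": 0,"dz": 0,"yaw": 0,"fingers": 1}
    - {"dx": 0,"dy": 0,"dz": 0,"yaw": 0,"fingers": 0.3}
    - {"dx": 0,"dy": 0,"dz": 0,"yaw": 0,"fingers": 0.3}
    - {"dx": 0,"dy": 0,"dz": 0,"yaw": 0,"fingers": 0.3}
    - {"dx": 0,"dy": 0,"dz": 0,"yaw": 0,"fingers": 0.3}
    - {"dx": 0,"dy": 0,"dz": -0.15,"yaw": 0,"fingers": 0.3}
    - {"dx": 0,"dy": 0,"dz": -0.3,"yaw": 0,"fingers": 0.3}
    - {"dx": 0,"dy": 0,"dz": -0.4,"yaw": 0,"fingers": 0.3}
    - {"dx": 0,"dy": 0,"dz": -0.4,"yaw": 0,"fingers": 0}
    - {"dx": 0,"dy": 0,"dz": -0.2,"yaw": 0,"fingers": 0}
    - {"dx": 0,"dy": 0,"dz": 0,"yaw": 0,"fingers": 0}
    - {"dx": 0,"dy": 0,"dz": 0,"yaw": 0,"fingers": 0}

```text
clock: 13.85
position: [0.4842, 0.3421, 0.1646]
tool_rot: [3.141, -0.001, 1.57]
force: [-0.7, -0.2, -1.5]
grip_width: 0.0853
finger_force: 0.0
```

Run:
```python
from h import *
a=grab_frame("top");cv2.imwrite("pics/top2.png",cv2.resize(a[140:310,130:500],None,fx=2.16,fy=2.16,interpolation=cv2.INTER_CUBIC))
cv2.imwrite("pics/sc2.png",grab_frame("scene"))
```

```text
(no output)
```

View pics/sc2.png

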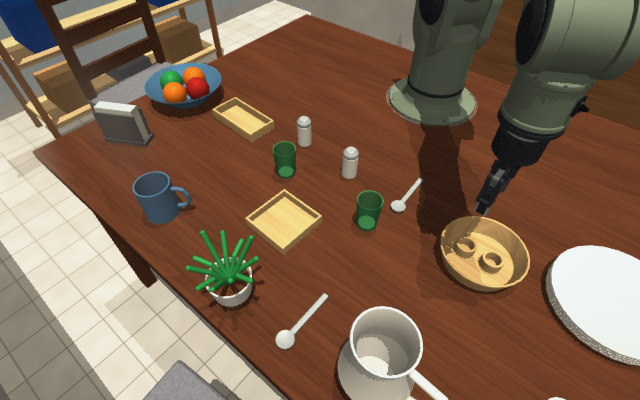

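Both rings stand in the bowl, at (466,246) and (491,261). Now shaker 1.

Request:
drive_tool:
  targets:
    - {"dx": -0.38,"dy": -0.042,"dz": 0,"yaw": 0,"fingers": 0}
    - {"dx": -0.38,"dy": -0.042,"dz": 0,"yaw": 0,"fingers": 0}
    - {"dx": -0.38,"dy": -0.042,"dz": 0,"yaw": 0,"fingers": 0}
    - {"dx": -0.38,"dy": -0.042,"dz": 0,"yaw": 0,"fingers": 0}
    - {"dx": -0.38,"dy": -0.042,"dz": 0,"yaw": 0,"fingers": 0}
    - {"dx": -0.38,"dy": -0.042,"dz": 0,"yaw": 0,"fingers": 0}
    - {"dx": -0.38,"dy": -0.042,"dz": 0,"yaw": 0,"fingers": 0}
    - {"dx": -0.38,"dy": -0.042,"dz": 0,"yaw": 0,"fingers": 0}
    - {"dx": -0.4,"dy": -0.041,"dz": 0,"yaw": 0,"fingers": 0}
    - {"dx": 0,"dy": 0,"dz": 0,"yaw": 0,"fingers": 0}
    - {"dx": 0,"dy": 0,"dz": 0,"yaw": 0,"fingers": 0}
    - {"dx": 0,"dy": 0,"dz": 0,"yaw": 0,"fingers": 0}

```text
clock: 15.15
position: [0.4463, -0.0014, 0.1634]
tool_rot: [-3.141, 0.0, 1.571]
force: [-0.6, 0.5, -0.3]
grip_width: 0.0853
finger_force: 0.0
```

Request:
drive_tool:
  targets:
    - {"dx": 0,"dy": 0,"dz": 0.3,"yaw": 0,"fingers": 0}
    - {"dx": 0,"dy": 0,"dz": 0.3,"yaw": 0,"fingers": 0}
    - {"dx": 0,"dy": 0,"dz": 0.3,"yaw": 0,"fingers": 0}
    - {"dx": 0,"dy": 0,"dz": 0.25,"yaw": 0,"fingers": 0}
    - {"dx": 0,"dy": 0,"dz": 0.15,"yaw": 0,"fingers": 0}
    - {"dx": 0,"dy": 0,"dz": 0.05,"yaw": 0,"fingers": 0}
    - {"dx": 0,"dy": 0,"dz": 0,"yaw": 0,"fingers": 0}
    - {"dx": 0,"dy": 0,"dz": 0,"yaw": 0,"fingers": 1}
    - {"dx": 0,"dy": 0,"dz": 0,"yaw": 0,"fingers": 1}
    - {"dx": 0,"dy": 0,"dz": 0,"yaw": 0,"fingers": 1}
    - {"dx": 0,"dy": 0,"dz": 0,"yaw": 0,"fingers": 1}
    - {"dx": 0,"dy": 0,"dz": 0,"yaw": 0,"fingers": 1}
    - {"dx": 0,"dy": 0,"dz": 0,"yaw": 0,"fingers": 1}
    - {"dx": 0,"dy": 0,"dz": 0,"yaw": 0,"fingers": 1}
  squeeze: 40

```text
clock: 16.55
position: [0.4468, -0.0018, 0.0295]
tool_rot: [3.14, -0.0, 1.57]
force: [-0.8, 1.0, 10.5]
grip_width: 0.0393
finger_force: 38.8
```

Request:
drive_tool:
  targets:
    - {"dx": 0,"dy": 0,"dz": -0.3,"yaw": 0,"fingers": 1}
    - {"dx": 0,"dy": 0,"dz": -0.3,"yaw": 0,"fingers": 1}
    - {"dx": 0,"dy": 0,"dz": -0.3,"yaw": 0,"fingers": 1}
    - {"dx": 0,"dy": 0,"dz": -0.3,"yaw": 0,"fingers": 1}
    - {"dx": 0.014,"dy": 0.29,"dz": 0,"yaw": 0,"fingers": 1}
    - {"dx": 0.014,"dy": 0.29,"dz": 0,"yaw": 0,"fingers": 1}
    - {"dx": 0.014,"dy": 0.29,"dz": 0,"yaw": 0,"fingers": 1}
    - {"dx": 0.014,"dy": 0.29,"dz": 0,"yaw": 0,"fingers": 1}
    - {"dx": 0.014,"dy": 0.29,"dz": 0,"yaw": 0,"fingers": 1}
    - {"dx": 0.014,"dy": 0.29,"dz": 0,"yaw": 0,"fingers": 1}
    - {"dx": 0.014,"dy": 0.29,"dz": 0,"yaw": 0,"fingers": 1}
    - {"dx": 0.014,"dy": 0.3,"dz": 0,"yaw": 0,"fingers": 1}
    - {"dx": 0,"dy": 0,"dz": 0,"yaw": 0,"fingers": 1}
    - {"dx": 0,"dy": 0,"dz": 0,"yaw": 0,"fingers": 1}
    - {"dx": 0,"dy": 0,"dz": 0,"yaw": 0,"fingers": 1}

```text
clock: 18.05
position: [0.6786, 0.009, 0.1488]
tool_rot: [-3.141, 0.0, 1.57]
force: [0.3, 1.0, -1.1]
grip_width: 0.0394
finger_force: 41.2
```

Lower to TCP z ≈ 0.036 (down 0.113), release and rise.

Request:
drive_tool:
  targets:
    - {"dx": 0,"dy": 0.01,"dz": 0.3,"yaw": 0,"fingers": 1}
    - {"dx": 0,"dy": 0,"dz": 0.3,"yaw": 0,"fingers": 1}
    - {"dx": 0,"dy": 0,"dz": 0.25,"yaw": 0,"fingers": 1}
    - {"dx": 0,"dy": 0,"dz": 0.15,"yaw": 0,"fingers": 1}
    - {"dx": 0,"dy": 0,"dz": 0.08,"yaw": 0,"fingers": 1}
    - {"dx": 0,"dy": 0,"dz": 0.045,"yaw": 0,"fingers": 1}
    - {"dx": 0,"dy": 0,"dz": 0,"yaw": 0,"fingers": 1}
    - {"dx": 0,"dy": 0,"dz": 0,"yaw": 0,"fingers": 1}

```text
clock: 18.85
position: [0.6809, 0.0091, 0.0373]
tool_rot: [3.14, -0.0, 1.57]
force: [-0.2, 0.3, -2.0]
grip_width: 0.0392
finger_force: 41.2
```

Request:
drive_tool:
  targets:
    - {"dx": 0,"dy": 0,"dz": 0.025,"yaw": 0,"fingers": 1}
    - {"dx": 0,"dy": 0,"dz": 0,"yaw": 0,"fingers": 1}
    - {"dx": 0,"dy": 0,"dz": 0,"yaw": 0,"fingers": 0}
    - {"dx": 0,"dy": 0,"dz": 0,"yaw": 0,"fingers": 0}
    - {"dx": 0,"dy": 0,"dz": 0,"yaw": 0,"fingers": 0}
    - {"dx": 0,"dy": 0,"dz": 0,"yaw": 0,"fingers": 0}
    - {"dx": 0,"dy": 0,"dz": 0,"yaw": 0,"fingers": 0}
    - {"dx": 0,"dy": 0,"dz": -0.2,"yaw": 0,"fingers": 0}
    - {"dx": 0,"dy": 0,"dz": -0.3,"yaw": 0,"fingers": 0}
    - {"dx": 0,"dy": 0,"dz": -0.4,"yaw": 0,"fingers": 0}
    - {"dx": 0,"dy": 0,"dz": -0.4,"yaw": 0,"fingers": 0}
    - {"dx": 0,"dy": 0,"dz": 0,"yaw": 0,"fingers": 0}
    - {"dx": 0,"dy": 0,"dz": 0,"yaw": 0,"fingers": 0}

```text
clock: 20.15
position: [0.6807, 0.0092, 0.1645]
tool_rot: [3.14, -0.0, 1.57]
force: [-0.0, 0.5, -0.7]
grip_width: 0.0858
finger_force: 0.0
```

Request:
drive_tool:
  targets:
    - {"dx": -0.23,"dy": -0.32,"dz": 0,"yaw": 0,"fingers": 0}
    - {"dx": -0.23,"dy": -0.32,"dz": 0,"yaw": 0,"fingers": 0}
    - {"dx": -0.23,"dy": -0.32,"dz": 0,"yaw": 0,"fingers": 0}
    - {"dx": -0.23,"dy": -0.32,"dz": 0,"yaw": 0,"fingers": 0}
    - {"dx": -0.23,"dy": -0.32,"dz": 0,"yaw": 0,"fingers": 0}
    - {"dx": -0.23,"dy": -0.32,"dz": 0,"yaw": 0,"fingers": 0}
    - {"dx": -0.23,"dy": -0.32,"dz": 0,"yaw": 0,"fingers": 0}
    - {"dx": -0.24,"dy": -0.31,"dz": 0,"yaw": 0,"fingers": 0}
    - {"dx": 0,"dy": 0,"dz": 0,"yaw": 0,"fingers": 0}
    - {"dx": 0,"dy": 0,"dz": 0,"yaw": 0,"fingers": 0}
    - {"dx": 0,"dy": 0,"dz": 0,"yaw": 0,"fingers": 0}

```text
clock: 21.25
position: [0.4256, -0.1752, 0.1633]
tool_rot: [-3.141, -0.0, 1.571]
force: [-1.5, 0.1, 0.3]
grip_width: 0.0854
finger_force: 0.0
```

Run:
```python
from h import *
cv2.imwrite("pics/sc3.png",grab_frame("scene")); print(readout.observe()["position"])
```

```text
[ 0.42574749 -0.17515162  0.16335508]
```

View pics/sc3.png

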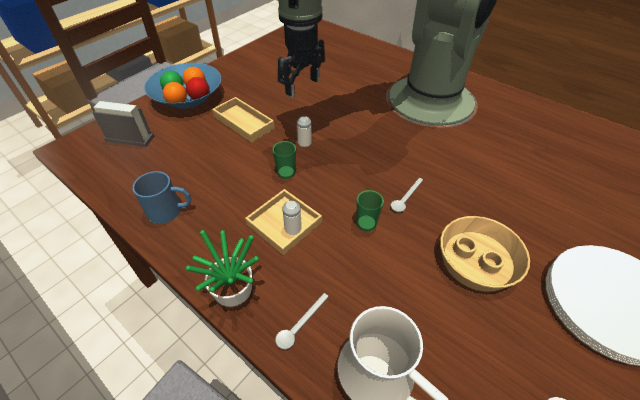

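Shaker 1 stands upright in the square tray at (292,218). The gripper is above shaker 2, so I lower and grip it.

Request:
drive_tool:
  targets:
    - {"dx": -0.005,"dy": 0,"dz": 0.3,"yaw": 0,"fingers": 0}
    - {"dx": 0,"dy": 0,"dz": 0.3,"yaw": 0,"fingers": 0}
    - {"dx": 0,"dy": 0,"dz": 0.3,"yaw": 0,"fingers": 0}
    - {"dx": 0,"dy": 0,"dz": 0.25,"yaw": 0,"fingers": 0}
    - {"dx": 0,"dy": 0,"dz": 0.15,"yaw": 0,"fingers": 0}
    - {"dx": 0,"dy": 0,"dz": 0.05,"yaw": 0,"fingers": 0}
    - {"dx": 0,"dy": 0,"dz": 0,"yaw": 0,"fingers": 0}
    - {"dx": 0,"dy": 0,"dz": 0,"yaw": 0,"fingers": 1}
    - {"dx": 0,"dy": 0,"dz": 0,"yaw": 0,"fingers": 1}
    - {"dx": 0,"dy": 0,"dz": 0,"yaw": 0,"fingers": 1}
    - {"dx": 0,"dy": 0,"dz": 0,"yaw": 0,"fingers": 1}
    - {"dx": 0,"dy": 0,"dz": 0,"yaw": 0,"fingers": 1}
    - {"dx": 0,"dy": 0,"dz": 0,"yaw": 0,"fingers": 1}
    - {"dx": 0,"dy": 0,"dz": 0,"yaw": 0,"fingers": 1}

```text
clock: 22.7
position: [0.4257, -0.1763, 0.0295]
tool_rot: [3.141, 0.0, 1.57]
force: [-0.1, 0.5, 11.2]
grip_width: 0.0392
finger_force: 38.9
```

Request:
drive_tool:
  targets:
    - {"dx": 0,"dy": 0,"dz": -0.3,"yaw": 0,"fingers": 1}
    - {"dx": 0,"dy": 0,"dz": -0.3,"yaw": 0,"fingers": 1}
    - {"dx": 0,"dy": 0,"dz": -0.3,"yaw": 0,"fingers": 1}
    - {"dx": 0,"dy": 0,"dz": -0.3,"yaw": 0,"fingers": 1}
    - {"dx": 0,"dy": 0,"dz": -0.3,"yaw": 0,"fingers": 1}
    - {"dx": 0.144,"dy": 0.28,"dz": 0,"yaw": 0,"fingers": 1}
    - {"dx": 0.144,"dy": 0.28,"dz": 0,"yaw": 0,"fingers": 1}
    - {"dx": 0.144,"dy": 0.28,"dz": 0,"yaw": 0,"fingers": 1}
    - {"dx": 0.144,"dy": 0.28,"dz": 0,"yaw": 0,"fingers": 1}
    - {"dx": 0.144,"dy": 0.28,"dz": 0,"yaw": 0,"fingers": 1}
    - {"dx": 0.144,"dy": 0.28,"dz": 0,"yaw": 0,"fingers": 1}
    - {"dx": 0.144,"dy": 0.28,"dz": 0,"yaw": 0,"fingers": 1}
    - {"dx": 0.144,"dy": 0.28,"dz": 0,"yaw": 0,"fingers": 1}
    - {"dx": 0.14,"dy": 0.28,"dz": 0,"yaw": 0,"fingers": 1}
    - {"dx": 0,"dy": 0,"dz": 0,"yaw": 0,"fingers": 1}
    - {"dx": 0,"dy": 0,"dz": 0,"yaw": 0,"fingers": 1}
    - {"dx": 0,"dy": 0,"dz": 0,"yaw": 0,"fingers": 1}

```text
clock: 24.4
position: [0.6767, -0.0478, 0.179]
tool_rot: [-3.141, 0.0, 1.57]
force: [0.4, -0.5, -1.5]
grip_width: 0.0391
finger_force: 40.9
```

Down 0.144 to z ≈ 0.035, release and rise.

Request:
drive_tool:
  targets:
    - {"dx": 0.005,"dy": 0.005,"dz": 0.3,"yaw": 0,"fingers": 1}
    - {"dx": 0,"dy": 0,"dz": 0.3,"yaw": 0,"fingers": 1}
    - {"dx": 0,"dy": 0,"dz": 0.3,"yaw": 0,"fingers": 1}
    - {"dx": 0,"dy": 0,"dz": 0.25,"yaw": 0,"fingers": 1}
    - {"dx": 0,"dy": 0,"dz": 0.15,"yaw": 0,"fingers": 1}
    - {"dx": 0,"dy": 0,"dz": 0.1,"yaw": 0,"fingers": 1}
    - {"dx": 0,"dy": 0,"dz": 0.045,"yaw": 0,"fingers": 1}
    - {"dx": 0,"dy": 0,"dz": 0,"yaw": 0,"fingers": 1}
    - {"dx": 0,"dy": 0,"dz": 0,"yaw": 0,"fingers": 1}
    - {"dx": 0,"dy": 0,"dz": 0,"yaw": 0,"fingers": 0}
    - {"dx": 0,"dy": 0,"dz": 0,"yaw": 0,"fingers": 0}
    - {"dx": 0,"dy": 0,"dz": 0,"yaw": 0,"fingers": 0}
    - {"dx": 0,"dy": 0,"dz": 0,"yaw": 0,"fingers": 0}
    - {"dx": 0,"dy": 0,"dz": 0,"yaw": 0,"fingers": 0}
    - {"dx": 0,"dy": 0,"dz": -0.2,"yaw": 0,"fingers": 0}
    - {"dx": 0,"dy": 0,"dz": -0.3,"yaw": 0,"fingers": 0}
    - {"dx": 0,"dy": 0,"dz": -0.4,"yaw": 0,"fingers": 0}
    - {"dx": 0,"dy": 0,"dz": -0.4,"yaw": 0,"fingers": 0}
    - {"dx": 0,"dy": 0,"dz": 0,"yaw": 0,"fingers": 0}
    - {"dx": 0,"dy": 0,"dz": 0,"yaw": 0,"fingers": 0}

```text
clock: 26.4
position: [0.6782, -0.0466, 0.1651]
tool_rot: [3.14, -0.0, 1.57]
force: [-0.4, 0.4, -1.2]
grip_width: 0.0852
finger_force: 0.0
```

Request:
drive_tool:
  targets:
    - {"dx": 0.23,"dy": -0.29,"dz": 0,"yaw": 0,"fingers": 0}
    - {"dx": 0.23,"dy": -0.29,"dz": 0,"yaw": 0,"fingers": 0}
    - {"dx": 0.23,"dy": -0.29,"dz": 0,"yaw": 0,"fingers": 0}
    - {"dx": 0.23,"dy": -0.29,"dz": 0,"yaw": 0,"fingers": 0}
    - {"dx": 0.23,"dy": -0.29,"dz": 0,"yaw": 0,"fingers": 0}
    - {"dx": 0.23,"dy": -0.29,"dz": 0,"yaw": 0,"fingers": 0}
    - {"dx": 0.23,"dy": -0.29,"dz": 0,"yaw": 0,"fingers": 0}
    - {"dx": 0.23,"dy": -0.3,"dz": 0,"yaw": 0,"fingers": 0}
    - {"dx": 0.24,"dy": -0.3,"dz": 0,"yaw": 0,"fingers": 0}
    - {"dx": 0,"dy": 0,"dz": 0,"yaw": 0,"fingers": 0}

```text
clock: 27.4
position: [0.4111, 0.164, 0.1633]
tool_rot: [-3.138, 0.0, 1.575]
force: [0.1, -0.6, -0.6]
grip_width: 0.085
finger_force: 0.0
```

Request:
drive_tool:
  targets:
    - {"dx": 0,"dy": 0,"dz": 0,"yaw": -0.085,"fingers": 0}
    - {"dx": 0,"dy": 0,"dz": 0,"yaw": -0.085,"fingers": 0}
    - {"dx": 0,"dy": 0,"dz": 0,"yaw": -0.085,"fingers": 0}
    - {"dx": 0,"dy": 0,"dz": 0,"yaw": -0.085,"fingers": 0}
    - {"dx": 0,"dy": 0,"dz": 0,"yaw": -0.085,"fingers": 0}
    - {"dx": 0,"dy": 0,"dz": 0,"yaw": -0.085,"fingers": 0}
    - {"dx": 0,"dy": 0,"dz": 0,"yaw": -0.085,"fingers": 0}
    - {"dx": 0,"dy": 0,"dz": 0,"yaw": -0.085,"fingers": 0}
    - {"dx": 0,"dy": 0,"dz": 0,"yaw": -0.085,"fingers": 0}
    - {"dx": 0,"dy": 0,"dz": 0,"yaw": -0.085,"fingers": 0}
    - {"dx": 0,"dy": 0,"dz": 0,"yaw": -0.085,"fingers": 0}
    - {"dx": 0,"dy": 0,"dz": 0,"yaw": -0.088,"fingers": 0}
    - {"dx": 0,"dy": 0,"dz": 0,"yaw": 0,"fingers": 0}
    - {"dx": 0,"dy": 0,"dz": 0,"yaw": 0,"fingers": 0}

```text
clock: 28.8
position: [0.4149, 0.161, 0.1638]
tool_rot: [-3.141, -0.001, -3.111]
force: [0.2, -0.7, 0.2]
grip_width: 0.0859
finger_force: 0.0
```

Run:
```python
from h import *
o=readout.observe();p=o["position"];y=o["tool_rot"][2];print(p,np.degrees(y)%360,o["qpos"].round(2))
print(to_tool(np.array([.4152,.1616,.004])-p,y))
cv2.imwrite("pics/sc4.png",grab_frame("scene"))
```

```text
[0.41485666 0.16103173 0.16377228] 181.76806576667164 [-0.51  0.34  0.    2.12 -0.    0.68  1.1 ]
[-0.004  0.006  1.598]
```

View pics/sc4.png

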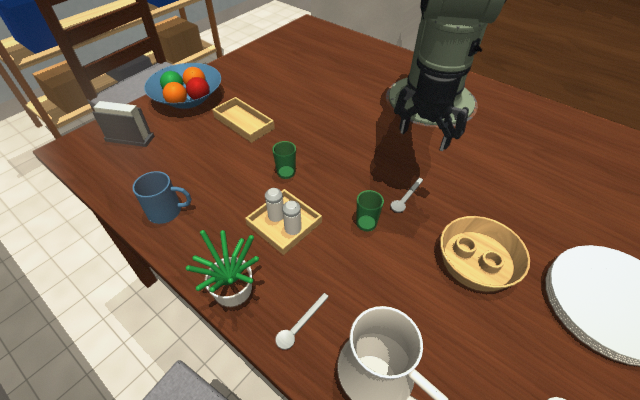

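Both shakers stand side by side in the tray, at (275,205) and (292,217). Now grip the spoon.

Request:
drive_tool:
  targets:
    - {"dx": 0,"dy": 0.006,"dz": 0.3,"yaw": -0.004,"fingers": 0}
    - {"dx": 0,"dy": 0,"dz": 0.3,"yaw": 0,"fingers": 0}
    - {"dx": 0,"dy": 0,"dz": 0.3,"yaw": 0,"fingers": 0}
    - {"dx": 0,"dy": 0,"dz": 0.3,"yaw": 0,"fingers": 0.4}
    - {"dx": 0,"dy": 0,"dz": 0.25,"yaw": 0,"fingers": 0.4}
    - {"dx": 0,"dy": 0,"dz": 0.1,"yaw": 0,"fingers": 0.4}
    - {"dx": 0,"dy": 0,"dz": 0.05,"yaw": 0,"fingers": 0.4}
    - {"dx": 0,"dy": 0,"dz": 0,"yaw": 0,"fingers": 0.4}
    - {"dx": 0,"dy": 0,"dz": 0,"yaw": 0,"fingers": 1}
    - {"dx": 0,"dy": 0,"dz": 0,"yaw": 0,"fingers": 1}
    - {"dx": 0,"dy": 0,"dz": 0,"yaw": 0,"fingers": 1}
    - {"dx": 0,"dy": 0,"dz": 0,"yaw": 0,"fingers": 1}
    - {"dx": 0,"dy": 0,"dz": 0,"yaw": 0,"fingers": 1}
    - {"dx": 0,"dy": 0,"dz": 0,"yaw": 0,"fingers": 1}
    - {"dx": 0,"dy": 0,"dz": 0,"yaw": 0,"fingers": 1}

```text
clock: 30.35
position: [0.4154, 0.1622, 0.0051]
tool_rot: [3.141, 0.001, -3.1]
force: [-0.0, -0.5, 11.8]
grip_width: 0.01
finger_force: 39.1
```

Request:
drive_tool:
  targets:
    - {"dx": 0,"dy": 0,"dz": -0.2,"yaw": 0,"fingers": 1}
    - {"dx": 0,"dy": 0,"dz": -0.3,"yaw": 0,"fingers": 1}
    - {"dx": 0,"dy": 0,"dz": -0.35,"yaw": 0,"fingers": 1}
    - {"dx": 0,"dy": 0,"dz": -0.35,"yaw": 0,"fingers": 1}
    - {"dx": 0,"dy": 0,"dz": -0.3,"yaw": 0,"fingers": 1}
    - {"dx": 0,"dy": 0,"dz": 0,"yaw": 0.082,"fingers": 1}
    - {"dx": 0,"dy": 0,"dz": 0,"yaw": 0.082,"fingers": 1}
    - {"dx": 0,"dy": 0,"dz": 0,"yaw": 0.082,"fingers": 1}
    - {"dx": 0,"dy": 0,"dz": 0,"yaw": 0.082,"fingers": 1}
    - {"dx": 0,"dy": 0,"dz": 0,"yaw": 0.082,"fingers": 1}
    - {"dx": 0,"dy": 0,"dz": 0,"yaw": 0.082,"fingers": 1}
    - {"dx": 0,"dy": 0,"dz": 0,"yaw": 0.082,"fingers": 1}
    - {"dx": 0,"dy": 0,"dz": 0,"yaw": 0.082,"fingers": 1}
    - {"dx": 0,"dy": 0,"dz": 0,"yaw": 0.082,"fingers": 1}
    - {"dx": 0,"dy": 0,"dz": 0,"yaw": 0.082,"fingers": 1}
    - {"dx": 0,"dy": 0,"dz": 0,"yaw": 0.082,"fingers": 1}
    - {"dx": 0,"dy": 0,"dz": 0,"yaw": 0.082,"fingers": 1}
    - {"dx": 0,"dy": 0,"dz": 0,"yaw": 0.082,"fingers": 1}
    - {"dx": 0,"dy": 0,"dz": 0,"yaw": 0,"fingers": 1}
    - {"dx": 0,"dy": 0,"dz": 0,"yaw": 0,"fingers": 1}

```text
clock: 32.35
position: [0.4149, 0.1622, 0.1545]
tool_rot: [3.141, -0.0, 1.513]
force: [-0.1, -0.0, 0.1]
grip_width: 0.0097
finger_force: 39.2
```

Run:
```python
from h import *
o=readout.observe();p=o["position"];y=o["tool_rot"][2];print(p,np.degrees(y)%360,o["qpos"].round(2),o["grip_width"])
print(to_tool(np.array([.4734,-.3803,p[2]])-p,y))
```

```text
[0.41488708 0.16222443 0.15451642] 86.70081061755296 [-0.85  0.39  0.44  2.15 -0.27  0.65 -0.29] 0.009701247730586197
[-5.383  0.896 -0.   ]
```

Request:
drive_tool:
  targets:
    - {"dx": -0.384,"dy": 0.064,"dz": 0,"yaw": 0,"fingers": 1}
    - {"dx": -0.384,"dy": 0.064,"dz": 0,"yaw": 0,"fingers": 1}
    - {"dx": -0.384,"dy": 0.064,"dz": 0,"yaw": 0,"fingers": 1}
    - {"dx": -0.384,"dy": 0.064,"dz": 0,"yaw": 0,"fingers": 1}
    - {"dx": -0.384,"dy": 0.064,"dz": 0,"yaw": 0,"fingers": 1}
    - {"dx": -0.384,"dy": 0.064,"dz": 0,"yaw": 0,"fingers": 1}
    - {"dx": -0.384,"dy": 0.064,"dz": 0,"yaw": 0,"fingers": 1}
    - {"dx": -0.384,"dy": 0.064,"dz": 0,"yaw": 0,"fingers": 1}
    - {"dx": -0.384,"dy": 0.064,"dz": 0,"yaw": 0,"fingers": 1}
    - {"dx": -0.384,"dy": 0.064,"dz": 0,"yaw": 0,"fingers": 1}
    - {"dx": -0.384,"dy": 0.064,"dz": 0,"yaw": 0,"fingers": 1}
    - {"dx": -0.384,"dy": 0.064,"dz": 0,"yaw": 0,"fingers": 1}
    - {"dx": -0.384,"dy": 0.064,"dz": 0,"yaw": 0,"fingers": 1}
    - {"dx": -0.39,"dy": 0.064,"dz": 0,"yaw": 0,"fingers": 1}
    - {"dx": 0,"dy": 0,"dz": 0,"yaw": 0,"fingers": 1}
    - {"dx": 0,"dy": 0,"dz": 0,"yaw": 0,"fingers": 1}
    - {"dx": 0,"dy": 0,"dz": 0,"yaw": 0,"fingers": 1}

```text
clock: 34.05
position: [0.4711, -0.3798, 0.1542]
tool_rot: [-3.141, -0.001, 1.511]
force: [-0.7, -0.6, -0.2]
grip_width: 0.0096
finger_force: 39.2
```

Run:
```python
from h import *
s=grab_frame("scene");cv2.imwrite("pics/sc5.png",cv2.resize(s[40:190,150:390],None,fx=3,fy=3))
o=readout.observe();p=o["position"];print(p,np.degrees(o["tool_rot"][2]))
print(to_tool(np.array([.4734,-.3803,.0115])-p,o["tool_rot"][2]))
```

```text
[ 0.47133303 -0.37966505  0.15431406] 86.58888894177908
[-0.005  0.021  1.428]
```

View pics/sc5.png

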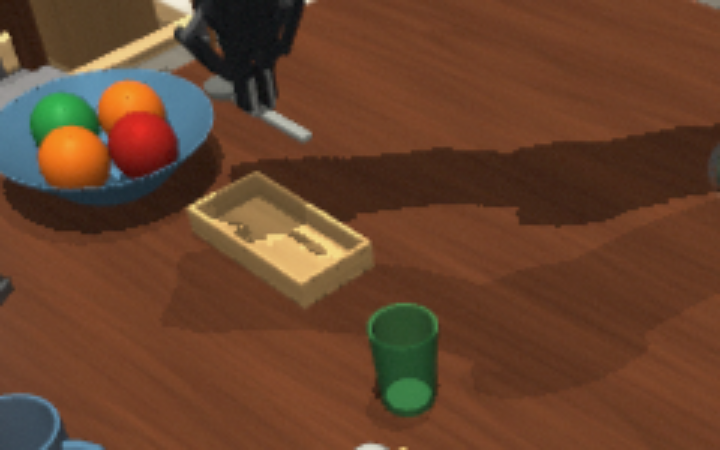

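The spoon is held level, parallel to the long tray and above it. Lower into the tray, stopping at z ≈ 0.0115.

Request:
drive_tool:
  targets:
    - {"dx": -0.005,"dy": 0.01,"dz": 0.3,"yaw": 0,"fingers": 1}
    - {"dx": 0,"dy": 0.01,"dz": 0.3,"yaw": 0,"fingers": 1}
    - {"dx": 0,"dy": 0,"dz": 0.3,"yaw": 0,"fingers": 1}
    - {"dx": 0,"dy": 0,"dz": 0.25,"yaw": 0,"fingers": 1}
    - {"dx": 0,"dy": 0,"dz": 0.15,"yaw": 0,"fingers": 1}
    - {"dx": 0,"dy": 0,"dz": 0.08,"yaw": 0,"fingers": 1}
    - {"dx": 0,"dy": 0,"dz": 0.05,"yaw": 0,"fingers": 1}
    - {"dx": 0,"dy": 0,"dz": 0,"yaw": 0,"fingers": 1}
    - {"dx": 0,"dy": 0,"dz": 0,"yaw": 0,"fingers": 1}

```text
clock: 35.0
position: [0.4735, -0.3815, 0.0121]
tool_rot: [3.141, 0.001, 1.509]
force: [0.1, 0.4, -1.2]
grip_width: 0.0097
finger_force: 39.2
```

Request:
drive_tool:
  targets:
    - {"dx": 0,"dy": 0,"dz": 0.015,"yaw": 0,"fingers": 1}
    - {"dx": 0,"dy": 0,"dz": 0,"yaw": 0,"fingers": 1}
    - {"dx": 0,"dy": 0,"dz": 0,"yaw": 0,"fingers": 0.65}
    - {"dx": 0,"dy": 0,"dz": 0,"yaw": 0,"fingers": 0.65}
    - {"dx": 0,"dy": 0,"dz": 0,"yaw": 0,"fingers": 0.65}
    - {"dx": 0,"dy": 0,"dz": 0,"yaw": 0,"fingers": 0.65}
    - {"dx": 0,"dy": 0,"dz": -0.15,"yaw": 0,"fingers": 0.65}
    - {"dx": 0,"dy": 0,"dz": -0.3,"yaw": 0,"fingers": 0.65}
    - {"dx": 0,"dy": 0,"dz": -0.4,"yaw": 0,"fingers": 0.65}
    - {"dx": 0,"dy": 0,"dz": -0.4,"yaw": 0,"fingers": 0.65}
    - {"dx": 0,"dy": 0,"dz": -0.4,"yaw": 0,"fingers": 0.65}
    - {"dx": 0.35,"dy": -0.1,"dz": 0,"yaw": 0,"fingers": 0.65}
    - {"dx": 0.35,"dy": -0.1,"dz": 0,"yaw": 0,"fingers": 0.65}
    - {"dx": 0.35,"dy": 0,"dz": 0,"yaw": 0,"fingers": 0.65}
    - {"dx": 0.35,"dy": 0,"dz": 0,"yaw": 0,"fingers": 0.65}
    - {"dx": 0.35,"dy": 0,"dz": 0,"yaw": 0,"fingers": 0.65}
    - {"dx": 0,"dy": 0,"dz": 0,"yaw": 0,"fingers": 0.65}
    - {"dx": 0,"dy": 0,"dz": 0,"yaw": 0,"fingers": 0.65}

```text
clock: 36.8
position: [0.4642, -0.2049, 0.1757]
tool_rot: [3.141, -0.0, 1.51]
force: [0.4, -0.4, 0.9]
grip_width: 0.03
finger_force: 0.0
```

Run:
```python
from h import *
a=grab_frame("top")[140:310,130:500];s=grab_frame("scene")[60:300,130:550]
a=cv2.resize(a,(600,276));s=cv2.resize(s,(600,324));cv2.imwrite("pics/fin.png",np.vstack([a,s[:,:600]]))
```

```text
(no output)
```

View pics/fin.png

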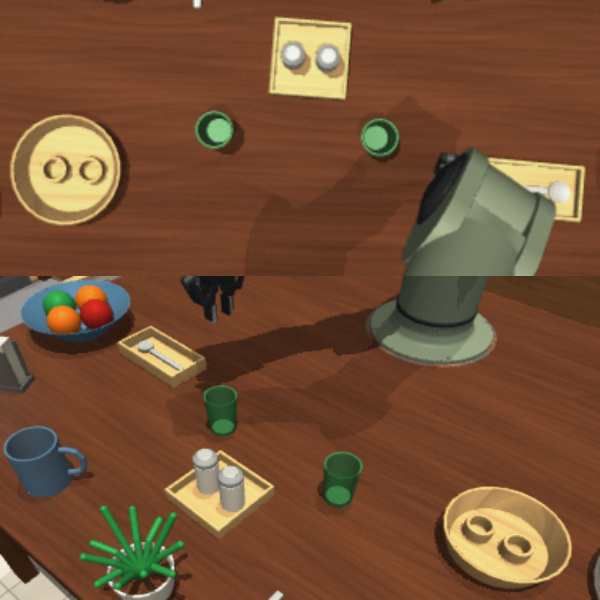

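The final picture shows everything in place:
- The rings stand in the bowl, at (480,528) and (518,548).
- The shakers stand in the square tray, at (206,470) and (231,488).
- The spoon lies flat along the long tray, at (160,353).
- The glasses are where they stood, and the arm is clear.

```bash
python3 -c "
from workcell import workorder; print(workorder.job_done())"
```

```text
the job is handed in; nothing more can be done
None
```

The table is tidied and the job handed in at about 37 s of the 128 s limit: both rings are in the bowl, both shakers stand side by side in the square tray, the spoon lies along the long tray, and the glasses were not moved.

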